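Sift salvaged spacers between sprung bumpers

TASK

Hold the slotted sieve by its handle bar and, keeping it lightly down on the rails of the grey box, shake it side to side, first to the left one of the two sprung bumpers (left as seen from the robot) and then to the right one, three times to each or more, feeling for the bumpers and pushing them gently about half-way in each time, never to their hard end, until all five small spacers have dropped through into the box. Then lift the sieve out and set it down upright on the blue mat, close to the mat's middle, with the three large spacers still in it, and let go. Leave the meter, the solder spool and the screwdriver where they are.

Things in the scene. Friction and masses are not known exactly. Their poses are not given: they have to be found in the camera images.
- box: Fixed grey catch box, open on top, 133 (x) x 250 (y) x 65 mm, floor inside 4 mm above its underside. Origin: centre of its underside, z up. Its two long walls (along its y) carry smooth flat white rails, 55 mm above its underside, on which the sieve slides along y; a lip 10 mm high outside each rail leaves the sieve 2.5 mm of play each way in x.
- stop_l (a joint): How far the sprung bumper at the box's +y (left) end is pushed in, m: 0 free, 0.010 hard end. Spring: 1 N to start, then 1.3 N per mm. Round rubber face, 18 mm across, 81 mm above the box's underside, mid-width, looking to the box's -y. It is clamped across the rails, its place not measured: the free face is anywhere 70 to 88 mm along y from the box's centre. Feel for it.
- stop_r (a joint): The same for the bumper at the -y (right) end; its free face looks to the box's +y, 70 to 88 mm from the box's centre.
- sieve_grip (a point): Middle of the black handle bar of the loose steel sieve: bar 108 mm long (sieve's x), 12 wide (y), 18 high, on a post at each end (x = +-51 mm); the point is 66 mm above the sieve's underside, z up. The sieve weighs 0.36 to 0.56 kg and starts on the rails, its y along the box's y (0.02 rad), within 6 mm of the box's middle; it drags on them with about 1 to 3 N.
- sieve_in (a point): Centre of the top of the sieve's floor, 4 mm above its underside. The sieve is 116 (x) x 104 (y) mm, its walls 34 mm high, with 53 mm free below the bar. The floor has a plain strip 14 mm wide in the middle and on each side two slots 16 mm wide, all along x; round things on the strip roll off it when the sieve is moved briskly to and fro along y.
- mat: Fixed blue mat, 200 x 200 x 4 mm; origin at the centre of its underside.
- small1_center (a point): Centre of a small plain metal spacer, a cylinder 11 mm across and 11 mm long that starts lying on the sieve's middle strip; it falls through the slots.
- small2_center (a point): Centre of a small plain metal spacer, a cylinder 11 mm across and 11 mm long that starts lying on the sieve's middle strip; it falls through the slots.
- small3_center (a point): Centre of a small plain metal spacer, a cylinder 11 mm across and 11 mm long that starts lying on the sieve's middle strip; it falls through the slots.
- small4_center (a point): Centre of a small plain metal spacer, a cylinder 11 mm across and 11 mm long that starts lying on the sieve's middle strip; it falls through the slots.
- small5_center (a point): Centre of a small plain metal spacer, a cylinder 11 mm across and 11 mm long that starts lying on the sieve's middle strip; it falls through the slots.
- large1_center (a point): Centre of a large plain metal spacer, a cylinder 24 mm across and 28 mm long, lying in a slot of the sieve; too big to fall through.
- large2_center (a point): Centre of a large plain metal spacer, a cylinder 24 mm across and 28 mm long, lying in a slot of the sieve; too big to fall through.
- large3_center (a point): Centre of a large plain metal spacer, a cylinder 24 mm across and 28 mm long, lying in a slot of the sieve; too big to fall through.
- meter: Bystander: hand-held multimeter lying on the bench, 75 x 150 x 36 mm; origin at the centre of its underside.
- spool: Bystander: white solder spool standing on its flange, 56 mm across, 34 mm high; origin at the centre of its underside.
- driver: Bystander: screwdriver lying on the bench, 180 mm long along its x; origin on its underside.
Not all that is in view belongs to the job. Of the things shaped like the part that bears sieve_grip, the bare steel one is meant.

How it is judged:
By the outcome, as a careful person would: the job done as asked, in the order asked, and still so for the second after the job is handed in, with the robot touching nothing.
It also fails if it takes over 67 s, if anything falls off the work surface, if the arm or the gripper's body presses on something with over 40 N, if the wrist force passes 120 N, or if a joint passes its speed limit or range.

ROBOT

A 6-joint arm with a two-finger parallel gripper is mounted at the origin on the work surface. World frame = base frame: x ahead of the robot, y to its left, z up, the work surface at z = 0. Lengths are in mm, angles in rad, forces in N, time in s.
With the tool pointing down it reaches from about 275 to 850 mm from the base axis. Payload 19 kg.
Tool frame: the origin (TCP) lies between the finger pads; the fingertips stand 17 mm ahead of it and the grasp point (between the pads) lies 2 mm behind it; z points along the fingers, y is the line along which they close (so a half turn about z gives the same grasp; the last joint's range is limited). The gripper opens to 85 mm and grips with 20 to 120 N. Pads are 22 mm wide; open, the fingers measure 114 mm over their backs; the gripper's body (76 mm by 85 mm) begins 54 mm behind the grasp point. The pads swing forward as they close: fully open they stand 13 mm farther back than shut.
Start: joints at [-1.4, 0.15, 1.437, -0, 1.554, -0.134], TCP at [172.533, -548.475, 248.267] pointing down, gripper open.
Joint ranges: [-2.8, 2.8], [-0.68, 2.1], [0.12, 2.68], [-1.39, 4.53], [0.16, 2.79], [-2.81, 2.81]. Speed limits (rad/s): [1.89, 1.89, 2.22, 3.01, 3.01, 3.01].

INTERFACE

Orientations are given as a unit quaternion [w, x, y, z].
In Python, from cell import robot gives the robot as it stands.
- The arm moves only by the tool send_rows, never from a script. Its argument "moves" is a list that holds one entry, the list of rows, each a list of 7 numbers: the turn, a rotation vector about the tool's x, y, z as a fraction of full scale, then the shift along the tool's x, y, z as a fraction of full scale, then the opening, from 0 (shut) to 1 (fully open). In form: [[[ax, ay, az, tx, ty, tz, hand], ...]]. A call has 1 to 5 rows; each row shifts and turns the commanded pose from where the row before left it, along the tool's axes as they then stand; what a row does not reach is not made up. Full scale, the value 1, is 1 m for a shift and pi rad for a turn. A row lasts 1/8 s, in which the tool goes at most 62.5 mm and 10.7 degrees, less where a joint would pass 70% of its speed; a pose out of reach is approached as far as the arm can. A call with a number of a shift or a turn outside -1 to 1 is refused whole. A call with a gripper value outside its range is refused whole. The fingers move at their own pace and stop on an object; the grip force is fixed at half the most. Time passes only in rows, so rows that do not move let the fingers close. It gives the time, the measured TCP pose, the force, the opening and the grip force at its end, in the units of the state.
- robot.sense(): the state, without advancing time (a new reading comes with each control period).
- robot.capture(name): name is "scene" or "top" or "wrist"; returns a dict with "img" (384x512x3 uint8, blue, green, red), "vertical_fov" (degrees; the focal length in pixels is half the picture's height over the tangent of half this angle, whatever the lens; pixels are square), "cx", "cy" (the principal point, pixels), "eye" and "orientation" of the camera in the world; the wrist camera has in their place "hand_eye" (4x4, takes a point from camera to tool coordinates, whose origin is the TCP and whose axes are the flange's). Camera axes: x right, y up, looking along -z (the intrinsics and any distortion apply to the point x, -y, -z); pixel columns grow to the right and rows downward; lengths in mm; the calibration is good to about 2 mm. A picture is of the moment at which its call begins: read the wrist's pose just before it. There is no depth.
- robot.job_done(): hands the job in; it is judged then, once.
The state is a dict: "t": time; "joints": joint angles; "dq": joint speeds; "tau": joint torques, N m; "position": TCP position; "orientation": TCP orientation; "force": force on the tool from outside, world axes, zero at the start; "wrist_torque": the same for the moment, N m; "grip_width": finger opening in mm; "finger_force": force on a finger pad.
Only numpy, scipy, OpenCV 4.12 (cv2) and the standard library are available. Lean on these libraries where they do the work, as an engineer would, in place of code of your own. Each camera call takes 0.05 s, during which the arm holds its last target. There are 200 camera calls.

## Working session

There is one attempt and no reset: what is moved stays moved. The work goes in short steps, Python scripts to look and compute and a tool call to move; the robot and the scene stay as the last step left them, time stands still between calls to the robot, and variables do not carry over. Pictures are saved under pics/ and viewed, at most 10 in all, crops included, and the job is handed in when it is done.

Besides the shell and the picture viewer there is one more tool, called after "Request:" in YAML: its name, and indented under it one key for each argument. send_rows: Moves the arm, as the interface text tells. Its arguments: {"type":"object","properties":{"moves":{"type":"array"}},"required":["moves"]}

```bash
mkdir -p pics; ls
python3 - <<'E'
from cell import robot
import cv2
s=robot.sense(); print(s)
a=[]
for n in("scene","top"):
    c=robot.capture(n); cv2.imwrite(f"pics/{n}0.png",c["img"]); print(n,{k:v for k,v in c.items() if k!="img"}); a.append(c["img"])
E
```

```text
pics
{'t': 0.0, 'joints': array([-1.39996713e+00,  1.50975389e-01,  1.43799402e+00, -1.26314402e-06,
        1.55378748e+00, -1.34002107e-01]), 'dq': array([ 0.00060358,  0.0001421 ,  0.00012093,  0.00255678, -0.00085239,
        0.0015632 ]), 'tau': array([ 1.22879967e-03, -7.13058758e+01, -5.70871210e+01, -2.22593771e-04,
        9.01963591e-03, -2.71417713e-05]), 'position': array([ 172.51954092, -548.28832292,  247.69991213]), 'orientation': array([-5.82008845e-04,  9.88407034e-01,  1.51826204e-01, -1.13496372e-05]), 'force': array([ 0.23992028, -0.80754985,  0.82279062]), 'wrist_torque': array([-0.04323014, -0.02167152, -0.00225169]), 'finger_force': 0.0, 'grip_width': 85.27452900991518}
scene {'vertical_fov': 43.250119776189294, 'cx': 252.9043743295501, 'cy': 190.211951200993, 'eye': array([1227.54179424,  128.69728846, 1170.95070289]), 'orientation': array([0.58000856, 0.17236493, 0.23926705, 0.75936268])}
top {'vertical_fov': 57.40828866343475, 'cx': 251.75824664674116, 'cy': 187.14338155933174, 'eye': array([484.86494918, -62.73900341, 954.35060551]), 'orientation': array([-0.70442086, -0.0188678 ,  0.02610962,  0.70905116])}
```

View pics/top0.png

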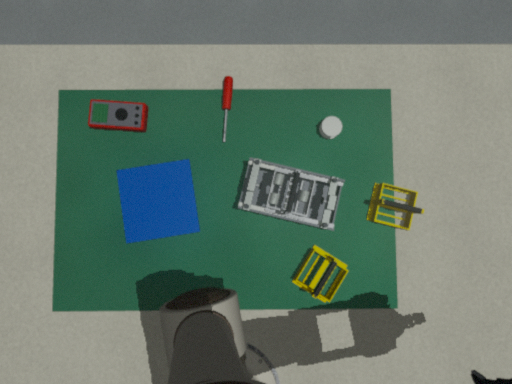

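View pics/scene0.png

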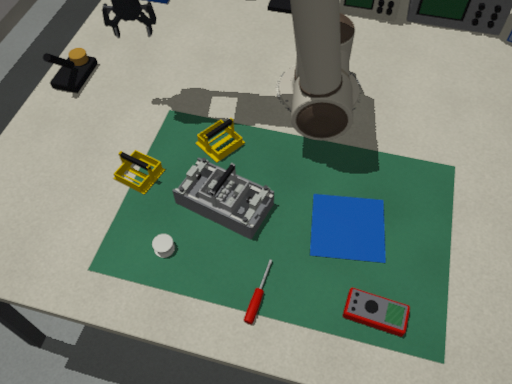

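The top view shows the mat at (158,201), the box at (291,194) and the meter, driver and spool along the top edge. There are three sieve-shaped things: a yellow one at (393,206), another yellow one at (321,274), and the bare steel one on the box's rails at (290,193). The steel one fits the description. I'll enlarge it to confirm.

```bash
cat > h.py <<'E'
import numpy as np, cv2
from scipy.spatial.transform import Rotation as R
from cell import robot
def rot(q): return R.from_quat(np.r_[q[1:],q[0]])
class Cam:
    def __init__(s,name):
        st=robot.sense(); c=robot.capture(name); s.img=c["img"]; s.c=c
        s.f=s.img.shape[0]/2/np.tan(np.radians(c["vertical_fov"]/2)); s.cx,s.cy=c["cx"],c["cy"]
        if "eye" in c: s.e=np.array(c["eye"]); s.R=rot(c["orientation"]).as_matrix()
        else:
            H=np.array(c["hand_eye"]); T=rot(st["orientation"]).as_matrix()
            s.R=T@H[:3,:3]; s.e=T@H[:3,3]+st["position"]
    def ray(s,p): d=s.R@np.array([(p[0]-s.cx)/s.f,-(p[1]-s.cy)/s.f,-1]); return d/np.linalg.norm(d)
    def at(s,p,z): d=s.ray(p); return s.e+d*(z-s.e[2])/d[2]
    def px(s,P): v=s.R.T@(np.array(P)-s.e); return np.array([s.cx-s.f*v[0]/v[2], s.cy+s.f*v[1]/v[2]])
def tri(cs):
    A=0;b=0
    for c,p in cs:
        d=c.ray(p);M=np.eye(3)-np.outer(d,d);A=A+M;b=b+M@c.e
    x=np.linalg.solve(A,b); return x,[np.linalg.norm(c.px(x)-p) for c,p in cs]
E
python3 - <<'E'
from h import *
t=Cam("top");s=Cam("scene")
a=cv2.resize(t.img[145:240,225:355],None,fx=6,fy=6,interpolation=2)[:, :780]
b=cv2.resize(s.img[150:240,165:285],None,fx=6,fy=6,interpolation=2)
cv2.imwrite("pics/t1.png",a);cv2.imwrite("pics/s1.png",b)
m=cv2.inRange(t.img,(120,30,0),(255,130,60)); 
M=cv2.moments(m,True);p=(M['m10']/M['m00'],M['m01']/M['m00']);print(p,t.at(p,4))
print(t.at((290,193),66),t.at((331,127),34),t.at((227,110),10))
E
```

```text
(157.4476208041313, 200.87827369974178) [509.7790879  182.40131141   4.        ]
[ 525.92458628 -169.02907822   66.        ] [ 702.78169776 -284.69789184   34.        ] [756.84830673  -6.35265095  10.        ]
```

View pics/t1.png

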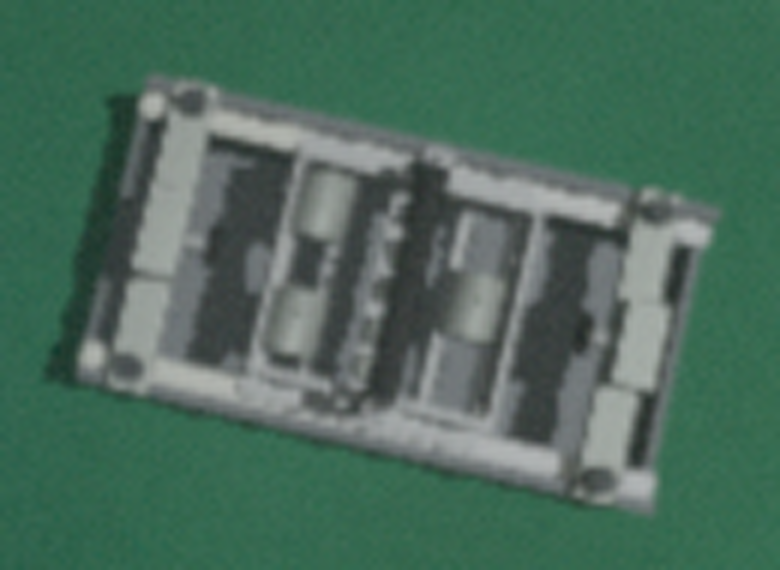

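View pics/s1.png

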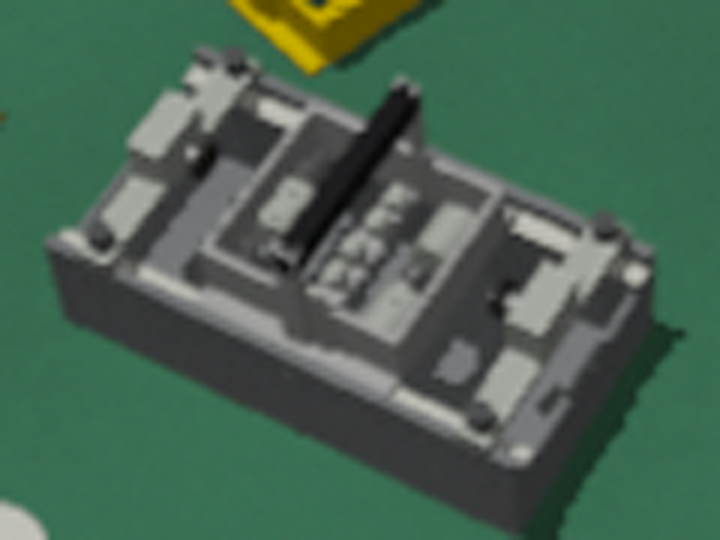

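The crops show the steel sieve (black bar from crop (432,165) to (380,400)) on the box. It holds three large spacers and a row of small ones on the middle strip, so it's the one meant. Next I'll triangulate the bar.

Run:
```python
from h import *
t=Cam("top");s=Cam("scene")
T=lambda x,y:(225+x/6-.4,145+y/6-.4); S=lambda x,y:(165+x/6-.4,150+y/6-.4)
a,ea=tri([(t,T(432,165)),(s,S(297,247))]); b,eb=tri([(t,T(380,400)),(s,S(408,92))])
print(a,ea,b,eb,(a+b)/2,np.linalg.norm(a-b))
d=a-b; print("bar yaw",np.arctan2(d[1],d[0]))
# box rim corners at z=65
P=[t.at(T(*p),65) for p in[(148,78),(722,208),(655,512),(80,380)]]
for p in P:print(p)
P=np.array(P);print(P.mean(0)); e=(P[0]+P[3]-P[1]-P[2]); print("box y dir yaw from +y",np.arctan2(-e[0],e[1]), np.linalg.norm(e)/2)
m=cv2.inRange(t.img,(120,30,0),(255,130,60)); r=cv2.minAreaRect(cv2.findNonZero(m)); print(r)
q=cv2.boxPoints(r); print([t.at(x,4).round(1) for x in q])
print(robot.sense()["t"])
```

```text
[ 572.61086388 -177.15342941  124.97708389] [np.float64(0.5279852968393363), np.float64(0.4774176765518143)] [ 479.72898119 -154.93293623  125.91665748] [np.float64(0.626984972084004), np.float64(0.5443512299021322)] [ 526.16992253 -166.04318282  125.44687069] 95.50747221215705
bar yaw -0.23482046012306437
[617.17330895 -66.20004288  65.        ]
[ 560.15339437 -309.98910941   65.        ]
[ 431.81259671 -278.622147     65.        ]
[488.98345645 -36.69132604  65.        ]
[ 524.53068912 -172.87565633   65.        ]
box y dir yaw from +y -0.2309028790226058 249.48113257901048
((157.26583862304688, 200.78121948242188), (73.86833190917969, 74.22261810302734), 81.51105499267578)
[array([595. , 297.9,   4. ]), array([623.9,  99.1,   4. ]), array([425.8,  68.9,   4. ]), array([398.1, 265.3,   4. ])]
0.3
```

Request:
send_rows:
  moves:
    - [[0,0,0.0571,0,0,0,0.6],[0,0,0.0571,0,0,0,0.6],[0,0,0.0571,0,0,0,0.6],[0,0,0,0.0285,-0.05,0,0.6],[0,0,0,0.0285,-0.05,0,0.6]]

```text
t: 0.92
position: [251.6, -463.4, 248.0]
orientation: [-0.0, 0.993, -0.117, -0.0]
force: [0.1, -0.4, 0.7]
grip_width: 51.1
finger_force: 0.0
```

Request:
send_rows:
  moves:
    - [[0,0,0,0.0285,-0.05,0,0.6],[0,0,0,0.0285,-0.05,0,0.6],[0,0,0,0.0285,-0.05,0,0.6],[0,0,0,0.0285,-0.05,0,0.6],[0,0,0,0.0285,-0.05,0,0.6]]

```text
t: 1.55
position: [448.6, -252.5, 248.5]
orientation: [0.0, 0.993, -0.116, 0.0]
force: [0.8, -1.3, -0.1]
grip_width: 51.3
finger_force: 0.0
```

Request:
send_rows:
  moves:
    - [[0,0,0,0.0285,-0.05,0,0.6],[0,0,0,0.0285,-0.05,0,0.6],[0,0,0,0,0,0,0.6]]

```text
t: 1.92
position: [527.9, -167.1, 247.9]
orientation: [-0.0, 0.993, -0.114, -0.0]
force: [-0.1, -0.5, -0.2]
grip_width: 51.0
finger_force: 0.0
```

Run:
```python
from h import *
s=robot.sense(); print(s["t"],s["position"],s["grip_width"],s["force"]); M=rot(s["orientation"]).as_matrix(); print(M.round(4),np.arctan2(M[1,0],M[0,0]),s["joints"])
w=Cam("wrist"); cv2.imwrite("pics/w1.png",w.img); print(w.e,w.px((526,-167,121)),w.px(s["position"]))
```

```text
1.925 [ 527.87975881 -167.14145228  247.89235456] 50.95018372636122 [-0.09252965 -0.45316789 -0.21717881]
[[ 9.739e-01 -2.271e-01 -3.000e-04]
 [-2.271e-01 -9.739e-01  9.000e-04]
 [-4.000e-04 -8.000e-04 -1.000e+00]] -0.22912916389003776 [-4.46158807e-01  1.06517692e-01  1.48754189e+00  6.60736286e-04
  1.54813930e+00  1.35375169e+00]
[ 603.7440312  -185.1579945   373.88207554] [253.29535953 194.2198255 ] [252.69029145 270.80802395]
```

View pics/w1.png

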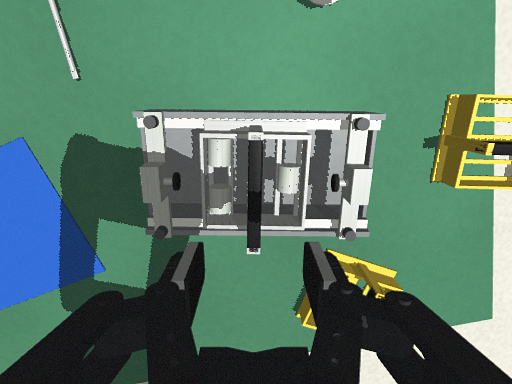

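The wrist view shows the black bar from (256,127) to (254,252). The bumper faces are near (181,181) and (332,183), and the fingers straddle the bar's plane.

Run:
```python
from h import *
w=Cam("wrist");t=Cam("top");s=Cam("scene")
a=(256,128);b=(254,250)
T=lambda x,y:(225+x/6-.4,145+y/6-.4)
S=lambda x,y:(165+x/6-.4,150+y/6-.4)
A,e1=tri([(w,a),(t,T(432,165)),(s,S(297,247))]);B,e2=tri([(w,b),(t,T(380,400)),(s,S(408,92))])
print(A,e1,B,e2)
A=w.at(a,130);B=w.at(b,130);d=A-B;print(A,B,(A+B)/2,np.linalg.norm(d),np.arctan2(d[1],d[0]))
P=np.array([w.at(p,65) for p in[(134,112),(385,112),(369,238),(146,236)]]);print(P,P.mean(0))
c=P.mean(0); u=(P[0]+P[3]-P[1]-P[2]);u/=np.linalg.norm(u);print("u",u,np.arctan2(-u[0],u[1]))
for p in[(181,181),(332,183)]:print((w.at(p,81)-c)@u)
print("bar y rel",((A+B)/2-c)@u)
for p in[(202,180),(311,180)]:print("wall",(w.at(p,89)-c)@u)
```

```text
[ 575.06655204 -179.47379717  123.62006299] [np.float64(8.166837830691811), np.float64(0.9286540858294923), np.float64(1.7526488924090449)] [ 478.18679546 -155.80218225  126.79839753] [np.float64(4.011032583228564), np.float64(0.8166957796436998), np.float64(1.0287663233216302)]
[ 580.61076708 -183.83442909  130.        ] [ 476.29655021 -157.77615598  130.        ] [ 528.45365864 -170.80529254  130.        ] 107.51971650969833 -0.24479566815094467
[[ 617.27230556  -69.54608615   65.        ]
 [ 560.68208098 -310.38986552   65.        ]
 [ 427.63021665 -279.34004084   65.        ]
 [ 487.37642529  -36.22586644   65.        ]] [ 523.24025712 -173.87546474   65.        ]
u [0.23372727 0.9723022  0.        ] -0.235909372347999
77.97200003526629
-73.51093772618906
bar y rel 4.203649268331678
wall 55.50198329713049
wall -50.62554641298421
```

Request:
send_rows:
  moves:
    - [[0,0,0.003,0.0014,0.0035,0,0.6],[0,0,0,0,0,0.04,0.6],[0,0,0,0,0,0.045,0.6],[0,0,0,0,0,0.044,0.6],[0,0,0,0,0,0,0.6]]

```text
t: 2.75
position: [525.0, -173.9, 117.0]
orientation: [-0.001, 0.993, -0.122, -0.002]
force: [-0.6, 0.1, 1.1]
grip_width: 51.2
finger_force: 0.0
```

Request:
send_rows:
  moves:
    - [[0,0,0,0,0,0,0.3],[0,0,0,0,0,0,0.15],[0,0,0,0,0,0,0],[0,0,0,0,0,0,0],[0,0,0,0,0,0,0]]

```text
t: 3.38
position: [527.5, -174.1, 121.5]
orientation: [0.001, 0.993, -0.121, 0.002]
force: [-0.9, 1.3, 11.0]
grip_width: 10.8
finger_force: 59.1
```

Run:
```python
from h import *
s=robot.sense(); print(s["t"],s["position"],s["grip_width"],s["force"],s["wrist_torque"]); M=rot(s["orientation"]).as_matrix(); print(np.arctan2(M[1,0],M[0,0]))
w=Cam("wrist"); cv2.imwrite("pics/w2.png",w.img)
```

```text
3.375 [ 527.52562175 -174.07507599  121.50882408] 10.783518894416954 [-0.93921272  1.29921111 10.99964125] [ 0.18113669  0.22640357 -0.04651317]
-0.24270963052283012
```

View pics/w2.png

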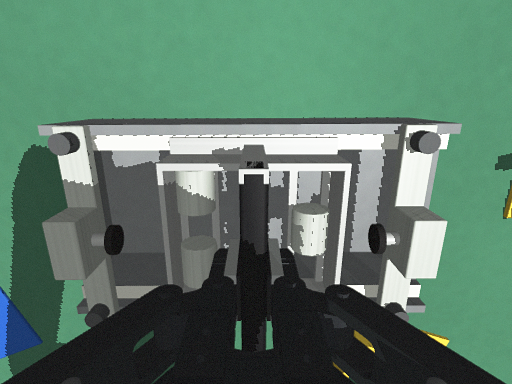

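The bar is gripped (10.8 mm, 59 N) with the fingers about mid-bar. The press is 11 N, so I'll ease up.

Request:
send_rows:
  moves:
    - [[0,0,0,0,0,-0.001,0],[0,0,0,0,0,0,0],[0,0,0,0,0,0,0]]

```text
t: 3.8
position: [527.2, -174.0, 121.5]
orientation: [0.0, 0.993, -0.121, 0.001]
force: [-0.7, 0.3, 9.1]
grip_width: 10.9
finger_force: 59.9
```

Request:
send_rows:
  moves:
    - [[0,0,0,0,0,-0.001,0],[0,0,0,0,0,0,0],[0,0,0,0,0,0,0]]

```text
t: 4.18
position: [526.7, -173.8, 121.6]
orientation: [0.0, 0.993, -0.121, 0.0]
force: [-2.4, 1.5, 4.3]
grip_width: 11.0
finger_force: 59.7
```

Request:
send_rows:
  moves:
    - [[0,0,0,0,-0.004,0,0],[0,0,0,0,-0.004,0,0],[0,0,0,0,-0.003,0,0],[0,0,0,0,-0.001,0,0],[0,0,0,0,0,0,0]]

```text
t: 4.8
position: [529.8, -161.8, 121.5]
orientation: [0.0, 0.993, -0.121, 0.0]
force: [0.2, -2.0, 5.2]
grip_width: 11.3
finger_force: 60.0
```

Request:
send_rows:
  moves:
    - [[0,0,0,0,-0.002,0,0],[0,0,0,0,0,0,0]]

```text
t: 5.05
position: [530.3, -159.9, 121.5]
orientation: [0.0, 0.993, -0.121, 0.0]
force: [-0.0, -1.8, 5.8]
grip_width: 10.9
finger_force: 60.0
```

Request:
send_rows:
  moves:
    - [[0,0,0,0,-0.002,0,0],[0,0,0,0,-0.002,0,0],[0,0,0,0,0,0,0]]

```text
t: 5.42
position: [531.3, -156.0, 121.5]
orientation: [0.0, 0.993, -0.121, 0.0]
force: [-1.0, -2.5, 6.0]
grip_width: 10.9
finger_force: 60.0
```

Request:
send_rows:
  moves:
    - [[0,0,0,0,-0.002,0,0],[0,0,0,0,0,0,0]]

```text
t: 5.68
position: [531.7, -154.1, 121.5]
orientation: [0.0, 0.993, -0.121, 0.0]
force: [-0.2, -3.3, 4.6]
grip_width: 10.8
finger_force: 60.0
```

Request:
send_rows:
  moves:
    - [[0,0,0,0,-0.002,0,0],[0,0,0,0,0,0,0]]

```text
t: 5.92
position: [532.2, -152.1, 121.5]
orientation: [0.0, 0.993, -0.121, 0.0]
force: [-1.1, -2.5, 6.5]
grip_width: 11.0
finger_force: 60.0
```

Request:
send_rows:
  moves:
    - [[0,0,0,0,-0.002,0,0],[0,0,0,0,0,0,0]]

```text
t: 6.18
position: [532.7, -150.2, 121.5]
orientation: [0.0, 0.993, -0.121, 0.0]
force: [-0.6, -2.3, 5.7]
grip_width: 10.9
finger_force: 60.0
```

Request:
send_rows:
  moves:
    - [[0,0,0,0,-0.002,0,0],[0,0,0,0,0,0,0]]

```text
t: 6.42
position: [533.2, -148.2, 121.5]
orientation: [0.0, 0.993, -0.121, 0.0]
force: [-0.5, -2.3, 5.8]
grip_width: 10.9
finger_force: 60.0
```

Request:
send_rows:
  moves:
    - [[0,0,0,0,-0.001,0,0],[0,0,0,0,0,0,0]]

```text
t: 6.68
position: [533.4, -147.4, 121.6]
orientation: [0.0, 0.993, -0.121, 0.0]
force: [-1.2, -4.2, 5.0]
grip_width: 11.1
finger_force: 60.0
```

Request:
send_rows:
  moves:
    - [[0,0,0,0,-0.002,0,0],[0,0,0,0,0,0,0]]

```text
t: 6.92
position: [533.9, -145.4, 121.5]
orientation: [0.0, 0.993, -0.121, 0.0]
force: [-0.7, -2.4, 6.0]
grip_width: 11.0
finger_force: 60.0
```

Request:
send_rows:
  moves:
    - [[0,0,0,0,-0.002,0,0],[0,0,0,0,0,0,0]]

```text
t: 7.18
position: [534.4, -143.5, 121.5]
orientation: [0.0, 0.993, -0.121, 0.0]
force: [-0.5, -4.8, 5.6]
grip_width: 11.4
finger_force: 60.0
```

Request:
send_rows:
  moves:
    - [[0,0,0,0,-0.001,0,0],[0,0,0,0,0,0,0]]

```text
t: 7.42
position: [534.5, -142.8, 121.5]
orientation: [0.0, 0.993, -0.121, 0.0]
force: [-1.4, -5.9, 5.6]
grip_width: 11.1
finger_force: 59.9
```

Request:
send_rows:
  moves:
    - [[0,0,0,0,-0.001,0,0],[0,0,0,0,0,0,0]]

```text
t: 7.68
position: [534.7, -141.9, 121.5]
orientation: [0.0, 0.993, -0.121, 0.0]
force: [-1.3, -7.2, 4.9]
grip_width: 11.1
finger_force: 60.0
```

Request:
send_rows:
  moves:
    - [[0,0,0,0,-0.001,0,0],[0,0,0,0,0,0,0]]

```text
t: 7.92
position: [534.9, -141.1, 121.6]
orientation: [0.001, 0.993, -0.121, 0.0]
force: [-2.3, -7.4, 5.1]
grip_width: 11.0
finger_force: 60.0
```

Request:
send_rows:
  moves:
    - [[0,0,0,0,-0.001,0,0],[0,0,0,0,-0.0005,0,0],[0,0,0,0,0,0,0]]

```text
t: 8.3
position: [535.3, -139.8, 121.6]
orientation: [0.001, 0.993, -0.121, 0.0]
force: [-3.5, -9.5, 6.0]
grip_width: 10.7
finger_force: 60.0
```

Left bumper found: contact at about y=-144.6, half-way at y≈-139.8. Now briskly back, then feel for the right one.

Request:
send_rows:
  moves:
    - [[0,0,0,0,0.018,0,0],[0,0,0,0,0.02,0,0],[0,0,0,0,0.002,0,0],[0,0,0,0,0,0,0]]

```text
t: 8.8
position: [525.7, -178.4, 121.6]
orientation: [0.0, 0.993, -0.121, 0.0]
force: [-2.2, -4.0, 5.8]
grip_width: 10.9
finger_force: 60.2
```

Request:
send_rows:
  moves:
    - [[0,0,0,0,0.002,0,0],[0,0,0,0,0.002,0,0],[0,0,0,0,0,0,0]]

```text
t: 9.18
position: [525.0, -181.4, 121.5]
orientation: [-0.0, 0.993, -0.121, 0.0]
force: [1.0, 2.7, 7.7]
grip_width: 10.6
finger_force: 60.3
```

Request:
send_rows:
  moves:
    - [[0,0,0,0,0.002,0,0],[0,0,0,0,0,0,0]]

```text
t: 9.43
position: [524.5, -183.3, 121.5]
orientation: [-0.001, 0.993, -0.121, 0.0]
force: [0.8, 3.0, 6.9]
grip_width: 11.0
finger_force: 60.4
```

Request:
send_rows:
  moves:
    - [[0,0,0,0,0.002,0,0],[0,0,0,0,0,0,0]]

```text
t: 9.68
position: [524.0, -185.3, 121.5]
orientation: [-0.001, 0.993, -0.121, 0.0]
force: [0.9, 3.3, 6.0]
grip_width: 10.9
finger_force: 60.4
```

Request:
send_rows:
  moves:
    - [[0,0,0,0,0.002,0,0],[0,0,0,0,0,0,0]]

```text
t: 9.93
position: [523.5, -187.2, 121.5]
orientation: [-0.001, 0.993, -0.121, 0.0]
force: [-0.3, 3.4, 5.8]
grip_width: 11.4
finger_force: 60.4
```

Request:
send_rows:
  moves:
    - [[0,0,0,0,0.002,0,0],[0,0,0,0,0,0,0]]

```text
t: 10.18
position: [523.0, -189.1, 121.5]
orientation: [-0.001, 0.993, -0.121, 0.0]
force: [0.9, 3.8, 6.0]
grip_width: 11.2
finger_force: 60.4
```

Request:
send_rows:
  moves:
    - [[0,0,0,0,0.002,0,0],[0,0,0,0,0,0,0]]

```text
t: 10.42
position: [522.6, -191.1, 121.5]
orientation: [-0.001, 0.993, -0.121, 0.0]
force: [0.7, 2.8, 7.0]
grip_width: 11.3
finger_force: 60.4
```

Request:
send_rows:
  moves:
    - [[0,0,0,0,0.002,0,0],[0,0,0,0,0,0,0]]

```text
t: 10.68
position: [522.1, -193.0, 121.5]
orientation: [-0.001, 0.993, -0.121, 0.0]
force: [1.0, 3.0, 7.1]
grip_width: 11.2
finger_force: 60.4
```

Request:
send_rows:
  moves:
    - [[0,0,0,0,0.002,0,0],[0,0,0,0,0,0,0]]

```text
t: 10.92
position: [521.6, -194.8, 121.5]
orientation: [-0.001, 0.993, -0.121, 0.0]
force: [1.5, 4.8, 6.8]
grip_width: 10.9
finger_force: 60.4
```

Request:
send_rows:
  moves:
    - [[0,0,0,0,0.001,0,0],[0,0,0,0,0,0,0]]

```text
t: 11.18
position: [521.5, -195.6, 121.5]
orientation: [-0.001, 0.993, -0.121, 0.0]
force: [1.6, 5.3, 7.2]
grip_width: 10.7
finger_force: 60.4
```

Request:
send_rows:
  moves:
    - [[0,0,0,0,0.002,0,0],[0,0,0,0,0,0,0]]

```text
t: 11.42
position: [521.0, -197.4, 121.5]
orientation: [-0.001, 0.993, -0.121, 0.0]
force: [2.2, 8.1, 6.8]
grip_width: 11.2
finger_force: 60.5
```

Request:
send_rows:
  moves:
    - [[0,0,0,0,0.0015,0,0],[0,0,0,0,0,0,0]]

```text
t: 11.68
position: [520.7, -198.6, 121.5]
orientation: [-0.001, 0.993, -0.121, 0.0]
force: [2.6, 9.2, 7.1]
grip_width: 10.7
finger_force: 60.6
```

Request:
send_rows:
  moves:
    - [[0,0,0,0,0.0008,-0.0005,0],[0,0,0,0,0,0,0]]

```text
t: 11.92
position: [520.4, -199.3, 121.7]
orientation: [-0.001, 0.993, -0.121, 0.0]
force: [3.2, 9.2, 3.8]
grip_width: 10.9
finger_force: 59.9
```

Request:
send_rows:
  moves:
    - [[0,0,0,0,-0.028,0,0],[0,0,0,0,-0.02,0,0],[0,0,0,0,-0.01,0,0],[0,0,0,0,-0.0045,0,0],[0,0,0,0,0,0,0]]

```text
t: 12.55
position: [534.9, -140.3, 121.6]
orientation: [0.0, 0.993, -0.121, -0.0]
force: [-0.7, -4.7, -1.6]
grip_width: 10.8
finger_force: 59.8
```

Request:
send_rows:
  moves:
    - [[0,0,0,0,0,0.0005,0],[0,0,0,0,0,0,0]]

```text
t: 12.8
position: [534.8, -140.4, 121.5]
orientation: [0.0, 0.993, -0.121, -0.0]
force: [-3.4, -1.7, 4.9]
grip_width: 10.5
finger_force: 60.7
```

Run:
```python
from h import *
s=Cam("scene");w=Cam("wrist")
a=cv2.resize(s.img[150:230,175:285],None,fx=5,fy=5,interpolation=2)
b=cv2.resize(w.img[120:345,130:420],None,fx=2,fy=2)[:, :580]
o=np.zeros((max(a.shape[0],b.shape[0]),0,3),np.uint8)
b=cv2.resize(w.img[100:345,20:490],None,fx=1.17,fy=1.17)
a=cv2.resize(a,(400,300));c=np.zeros((600,550,3),np.uint8);c[:300,:400]=a;c[300:300+b.shape[0],:b.shape[1]]=b[:300]
cv2.imwrite("pics/c3.png",c)
```

```text
(no output)
```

View pics/c3.png

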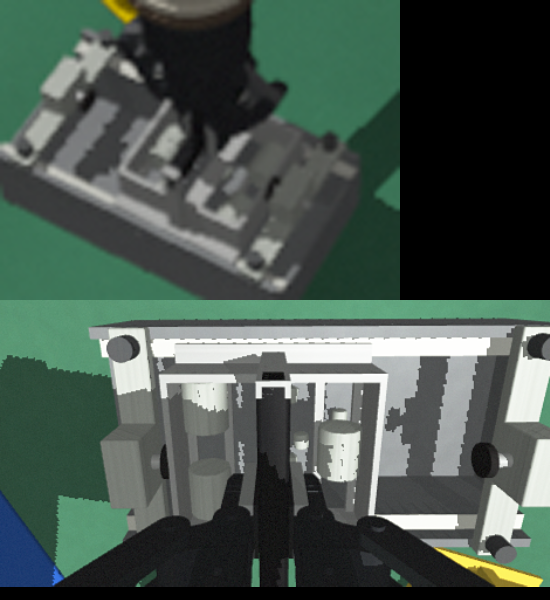

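The sieve stands against the left bumper. One or two small spacers are still visible, near (300,440) and (338,413) in the composite. I'll keep shaking.

Request:
send_rows:
  moves:
    - [[0,0,0,0,0.028,0,0],[0,0,0,0,0.02,0,0],[0,0,0,0,0.009,0,0],[0,0,0,0,0.005,0,0],[0,0,0,0,0,0,0]]

```text
t: 13.52
position: [520.3, -200.4, 121.5]
orientation: [-0.001, 0.993, -0.121, 0.0]
force: [2.3, 4.5, 5.2]
grip_width: 10.6
finger_force: 60.9
```

Request:
send_rows:
  moves:
    - [[0,0,0,0,-0.028,0,0],[0,0,0,0,-0.02,0,0],[0,0,0,0,-0.009,0,0],[0,0,0,0,-0.0055,0,0],[0,0,0,0,0,0,0]]

```text
t: 14.15
position: [535.4, -139.5, 121.5]
orientation: [0.0, 0.993, -0.121, 0.0]
force: [-0.2, -2.6, 6.1]
grip_width: 11.1
finger_force: 61.0
```

Request:
send_rows:
  moves:
    - [[0,0,0,0,0.028,0,0],[0,0,0,0,0.02,0,0],[0,0,0,0,0.009,0,0],[0,0,0,0,0.0045,0,0],[0,0,0,0,0,0,0]]

```text
t: 14.78
position: [520.7, -199.0, 121.5]
orientation: [-0.0, 0.993, -0.121, 0.0]
force: [0.6, 3.1, 6.7]
grip_width: 10.9
finger_force: 61.1
```

Request:
send_rows:
  moves:
    - [[0,0,0,0,-0.028,0,0],[0,0,0,0,-0.02,0,0],[0,0,0,0,-0.009,0,0],[0,0,0,0,-0.0045,0,0],[0,0,0,0,0,0,0]]

```text
t: 15.4
position: [535.3, -139.6, 121.6]
orientation: [0.0, 0.993, -0.121, 0.0]
force: [-1.0, -3.4, 6.5]
grip_width: 10.7
finger_force: 61.0
```

Request:
send_rows:
  moves:
    - [[0,0,0,0,0.028,0,0],[0,0,0,0,0.02,0,0],[0,0,0,0,0.009,0,0],[0,0,0,0,0.0045,0,0],[0,0,0,0,0,0,0]]

```text
t: 16.02
position: [520.6, -198.9, 121.5]
orientation: [-0.001, 0.993, -0.121, 0.0]
force: [1.1, 2.4, 7.6]
grip_width: 11.0
finger_force: 61.1
```

Request:
send_rows:
  moves:
    - [[0,0,0,0,-0.028,0,0],[0,0,0,0,-0.003,0,0],[0,0,0,0,0,0,0]]

```text
t: 16.4
position: [528.2, -168.3, 121.5]
orientation: [-0.0, 0.993, -0.121, 0.0]
force: [0.8, 5.2, 7.1]
grip_width: 10.9
finger_force: 61.1
```

Run:
```python
from h import *
s=Cam("scene");w=Cam("wrist");t=Cam("top")
a=cv2.resize(s.img[155:225,180:280],(400,280),interpolation=2)
a2=cv2.resize(t.img[155:225,240:340],(400,280),interpolation=2)
b=cv2.resize(w.img[110:300,120:380],(438,320))
c=np.zeros((600,800,3),np.uint8);c[:280,:400]=a;c[:280,400:]=a2;c[280:,:438]=b
cv2.imwrite("pics/c4.png",c)
```

```text
(no output)
```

View pics/c4.png

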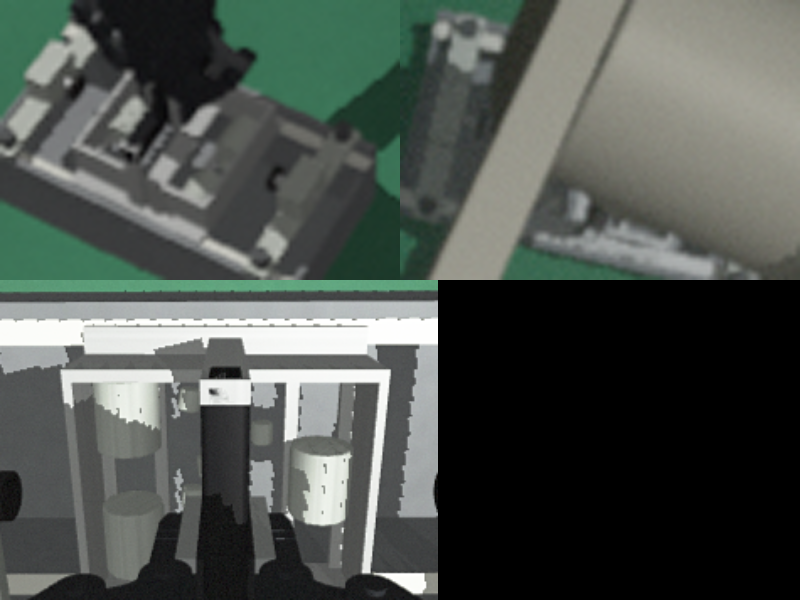

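Composite wrist view: the three large spacers are in place at (127,420), (133,535) and (320,480). Small ones, looking box-floor-sized, are at (190,395) and (262,432). The strip itself is hidden under the bar, so I'll add some brisk free shakes before lifting and counting.

Request:
send_rows:
  moves:
    - [[0,0,0,0,-0.015,0,0],[0,0,0,0,0.03,0,0],[0,0,0,0,-0.03,0,0],[0,0,0,0,0.03,0,0],[0,0,0,0,-0.03,0,0]]

```text
t: 17.18
position: [531.3, -156.9, 121.5]
orientation: [0.001, 0.992, -0.123, 0.0]
force: [-0.2, -3.5, 6.5]
grip_width: 11.0
finger_force: 61.3
```

Request:
send_rows:
  moves:
    - [[0,0,0,0,0.03,0,0],[0,0,0,0,-0.03,0,0],[0,0,0,0,0.03,0,0],[0,0,0,0,-0.015,0,0],[0,0,0,0,0,0,0]]

```text
t: 17.8
position: [528.2, -168.6, 121.5]
orientation: [-0.0, 0.993, -0.121, 0.0]
force: [1.0, 3.8, 6.7]
grip_width: 10.8
finger_force: 61.6
```

Request:
send_rows:
  moves:
    - [[0,0,0,0,0,-0.005,0],[0,0,0,0,0,-0.02,0],[0,0,0,0,0,-0.03,0],[0,0,0,0,0,-0.025,0],[0,0,0,0,0,0,0]]

```text
t: 18.42
position: [528.2, -169.3, 202.3]
orientation: [0.0, 0.993, -0.121, 0.001]
force: [0.5, -0.3, -7.1]
grip_width: 10.8
finger_force: 59.8
```

Request:
send_rows:
  moves:
    - [[0,0,0,-0.005,-0.017,0,0],[0,0,0,-0.01,-0.034,0,0],[0,0,0,-0.013,-0.044,0,0],[0,0,0,-0.013,-0.044,0,0],[0,0,0,-0.013,-0.044,0,0]]

```text
t: 19.05
position: [518.3, 23.6, 199.8]
orientation: [-0.0, 0.993, -0.121, -0.001]
force: [1.9, -0.1, -5.7]
grip_width: 10.7
finger_force: 59.8
```

Request:
send_rows:
  moves:
    - [[0,0,0,-0.013,-0.044,0,0],[0,0,0,-0.013,-0.044,0,0],[0,0,0,-0.01,-0.035,0,0],[0,0,0,-0.008,-0.022,0,0],[0,0,0,-0.002,-0.009,0,0]]

```text
t: 19.68
position: [510.6, 183.6, 199.9]
orientation: [0.0, 0.993, -0.12, -0.001]
force: [-0.4, 0.0, -5.1]
grip_width: 10.7
finger_force: 59.8
```

Run:
```python
from h import *
s=robot.sense();print(s["position"],s["force"],s["grip_width"])
s=Cam("scene");t=Cam("top");w=Cam("wrist")
a=cv2.resize(t.img[150:235,235:350],(460,340),interpolation=2)
b=cv2.resize(s.img[155:240,170:280],(440,340),interpolation=2)[:,:340]
d=w.img[100:300,120:380]
c=np.zeros((600,800,3),np.uint8);c[:340,:460]=a;c[:340,460:]=b;c[340:540,:260]=d
p=s.px((520,183,130)).astype(int); print(p)
y,x=max(0,p[1]-65),max(0,p[0]-65); e=cv2.resize(s.img[y:y+130,x:x+130],(260,260));c[340:,300:560]=e
cv2.imwrite("pics/c5.png",c)
```

```text
[510.64666194 183.56752886 199.89487641] [-0.4434559   0.01015064 -5.07346965] 10.747588498427742
[354 203]
```

View pics/c5.png

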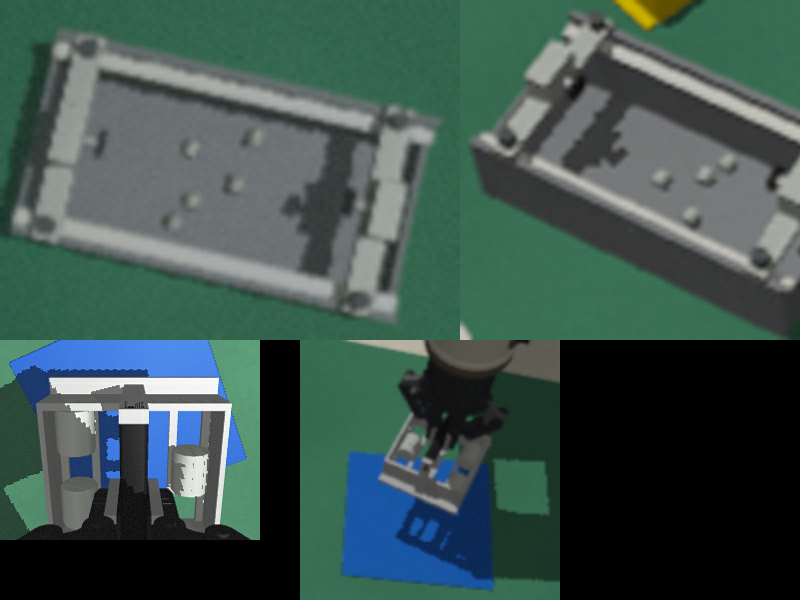

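All five small spacers lie in the box: (190,148), (253,138), (233,183), (191,200) and (173,221) in the composite. The three large ones are still in the sieve above the mat. I'll lower it.

Request:
send_rows:
  moves:
    - [[0,0,0,0,0,0.03,0],[0,0,0,0,0,0.045,0],[0,0,0,0,0,0.035,0],[0,0,0,0,0,0.012,0],[0,0,0,0,0,0.002,0]]

```text
t: 20.45
position: [512.0, 181.5, 77.5]
orientation: [0.0, 0.993, -0.121, -0.0]
force: [0.8, 0.3, -5.8]
grip_width: 10.6
finger_force: 59.8
```

Request:
send_rows:
  moves:
    - [[0,0,0,0,0,0.0015,0],[0,0,0,0,0,0.001,0],[0,0,0,0,0,0,0]]

```text
t: 20.82
position: [512.0, 182.1, 75.4]
orientation: [-0.0, 0.993, -0.121, 0.0]
force: [-1.0, 0.0, -6.5]
grip_width: 11.0
finger_force: 59.8
```

Request:
send_rows:
  moves:
    - [[0,0,0,0,0,0.0015,0],[0,0,0,0,0,0.0015,0],[0,0,0,0,0,0,0]]

```text
t: 21.2
position: [511.7, 182.0, 71.7]
orientation: [-0.0, 0.993, -0.121, -0.0]
force: [0.3, 0.0, -6.1]
grip_width: 10.8
finger_force: 59.8
```

Request:
send_rows:
  moves:
    - [[0,0,0,0,0,0.001,0],[0,0,0,0,0,0,0],[0,0,0,0,0,0,0]]

```text
t: 21.58
position: [511.8, 182.0, 70.8]
orientation: [-0.0, 0.993, -0.121, -0.0]
force: [-0.3, -0.3, -5.4]
grip_width: 11.0
finger_force: 59.8
```

Request:
send_rows:
  moves:
    - [[0,0,0,0,0,0.001,0],[0,0,0,0,0,0,0],[0,0,0,0,0,0,0]]

```text
t: 21.95
position: [511.8, 182.1, 70.5]
orientation: [-0.0, 0.993, -0.121, 0.0]
force: [-5.7, -1.7, 6.4]
grip_width: 10.9
finger_force: 61.5
```

Touchdown. Now release and retreat straight up.

Request:
send_rows:
  moves:
    - [[0,0,0,0,0,0,0.2],[0,0,0,0,0,0,0.4],[0,0,0,0,0,0,0.55],[0,0,0,0,0,0,0.55],[0,0,0,0,0,0,0.55]]

```text
t: 22.58
position: [511.8, 182.0, 69.8]
orientation: [-0.0, 0.993, -0.121, -0.0]
force: [-0.8, 0.1, -0.1]
grip_width: 46.8
finger_force: 0.0
```

Request:
send_rows:
  moves:
    - [[0,0,0,0,0,-0.01,0.55],[0,0,0,0,0,-0.03,0.55],[0,0,0,0,0,-0.05,0.55],[0,0,0,0,0,-0.05,0.55],[0,0,0,0,0,-0.03,0.55]]

```text
t: 23.2
position: [512.0, 182.1, 243.3]
orientation: [-0.001, 0.993, -0.121, 0.002]
force: [-0.1, -0.8, -1.2]
grip_width: 46.9
finger_force: 0.0
```

Request:
send_rows:
  moves:
    - [[0,0,0,-0.02,0.04,0,0.55],[0,0,0,-0.03,0.05,0,0.55],[0,0,0,-0.03,0.05,0,0.55],[0,0,0,-0.02,0.04,0,0.55],[0,0,0,0,0,0,0.55]]

```text
t: 23.82
position: [370.2, 29.9, 240.9]
orientation: [0.0, 0.992, -0.122, 0.001]
force: [-0.2, 0.5, -1.0]
grip_width: 46.8
finger_force: 0.0
```

Run:
```python
from h import *
s=robot.sense();print(s["t"],s["position"],s["force"],s["grip_width"])
t=Cam("top");s=Cam("scene")
a=cv2.resize(t.img[70:250,50:350],(600,360),interpolation=2)
b=cv2.resize(s.img[170:290,290:420],(260,240))
c=np.zeros((600,600,3),np.uint8);c[:360]=a;c[360:,:260]=b
cv2.imwrite("pics/c6.png",c)
```

```text
23.825 [370.24319683  29.92410788 240.94177629] [-0.19614076  0.50666975 -0.98644473] 46.79900747558241
```

View pics/c6.png

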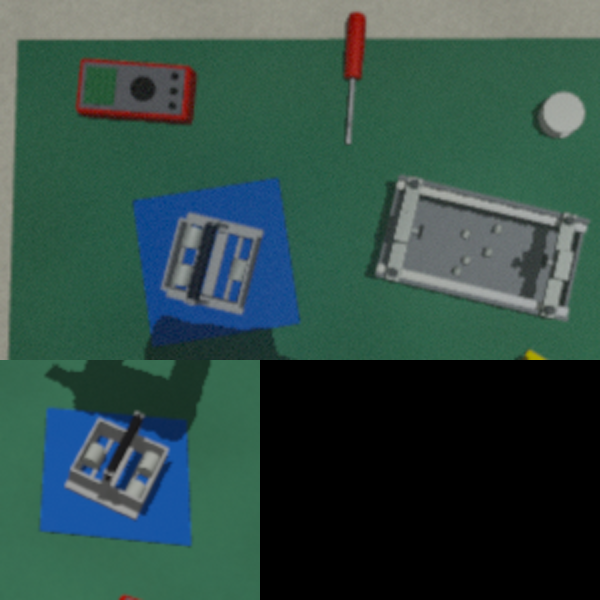

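The sieve stands upright mid-mat at (212,262) with three large spacers in it. All five small ones are in the box and the bystanders haven't moved, so I'm handing in.

```bash
python3 -c "
from cell import robot
print(robot.job_done())"
```

```text
the job is handed in; nothing more can be done
None
```

The job is handed in at about 24 s: all five small spacers are in the box after four pushes to each bumper (readings about 4 to 6 mm in), and the sieve stands upright near the middle of the mat with the three large spacers in it; the meter, spool and screwdriver were not touched.

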